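# Square up a fingerboard piece and lay it on the glue-up block

### The arm

A 6-joint arm with a two-finger parallel gripper is mounted at the origin on a cart in front of the work surface, level with it; the furniture and walls round the work are solid. World frame = base frame: x ahead of the robot, y to its left, z up, the work surface at z = 0. Lengths are in m, angles in rad, forces in N, time in s.
With the tool pointing down it reaches from about 0.375 to 0.825 m from the base axis. Payload 5.5 kg.
Tool frame: the origin (TCP) lies at the very end of the fingers, on their centre line; the grasp point (between the pads) lies 19 mm behind it; z points along the fingers, y is the direction in which the jaws open and shut (so a half turn about z gives the same grasp; the last joint's range is limited). The gripper opens to 85 mm and grips with 20 to 120 N. Pads are 22 mm wide; open, the fingers measure 114 mm over their backs; the gripper's body (76 mm by 85 mm) begins 54 mm behind the grasp point. The pads swing forward as they close: fully open they stand 13 mm farther back than shut.
Start: joints at [1.272, 0.314, -0.047, 1.21, 0, 1.571], TCP at [0.177, 0.573, 0.231] pointing down, gripper open.
Joint ranges: [-2.67, 2.67], [-0.69, 1.73], [-1.03, 1.25], [-2.08, 2.16], [-1.42, 1.45], [-3.14, 3.14]. Speed limits (rad/s): [2.39, 2.39, 3.01, 3.14, 3.14, 3.14].

### API

Orientations are given as a unit quaternion [w, x, y, z].
In Python, from station import robot gives the robot as it stands.
- The arm moves only by the tool servo_tool, never from a script. Its argument "rows" is a list of rows, each a list of 2 entries, a list of its own where there are three numbers: the shift along the tool's x, y, z in units of 40 mm (1.0 is 40 mm), then the turn about the tool's z in degrees. A call has 1 to 12 rows; each row is the pose to reach, as a shift and turn from the pose commanded when the call began, along the tool's axes at that moment; what a row does not reach only later rows make up. A row lasts 1/12 s, in which the tool goes at most 41.7 mm and 7.16 degrees, less where a joint would pass 70% of its speed; a pose out of reach is approached as far as the arm can. A call with a gripper value outside its range is refused whole. "grip" is the finger opening in mm, from 0 to 85.4, set as the call begins (left out, the last holds). The fingers move at their own pace and stop on an object; the grip force is fixed at half the most. Time passes only in rows, so rows that repeat a pose let the fingers close. It gives the time, the measured TCP pose, the force and the opening at its end, in the units of the state.
- robot.read_state(): the state, without advancing time (a new reading comes with each control period).
- robot.capture(name): name is "scene" or "top" or "wrist"; returns a dict with "color" (400x640x3 uint8, red, green, blue), "range_z" (400x640 float32, m along the optical axis (not along the pixel's ray), 0 where there is no reading), "intrinsics" (3x3 intrinsics, pixels), "k1" (the pictures are not rectified: a ray, as slopes to the right and down, at radius r is drawn at 1 + k1 r^2 times it, then the intrinsics apply), "rvec" (rotation vector, rad) and "tvec" (3), from world to camera coordinates, as OpenCV has them. Camera axes: x right, y down, z forward; pixel columns grow to the right and rows downward; lengths in m; the calibration is good to about 2 mm. A picture is of the moment at which its call begins.
- robot.finish_job(): hands the job in, once; it reports no verdict.
Trained networks look in a picture, given as the dict that the camera call returned (one of the last four; its "shot" number tells which), for a name from the list of things; names that differ only in an ending like _2 or _b are one class to them, and where a whole thing is asked for, a point or a joint stands for the part that bears it (a point fixed in the world has none). Each returns a list of dicts, best first, with "score" (0 to 1); they miss things now and then, are a little off and sometimes report something else, mostly with a low value. They report only what shows in the picture. A call takes as long as a camera call.
- robot.find_in(picture, query): "centre" ([x, y, z] in m, in world coordinates, good to about 4 mm: the middle of the surface that is visible of it).
- robot.cut_out(picture, query): "region" (400x640 bool, what is visible of it).
- robot.pinpoint(picture, query): "centre" ([x, y, z] in m, in world coordinates, good to about 4 mm: a listed point, or the origin of a listed thing).
The state is a dict: "clock": time; "q": joint angles; "joint_velocities": joint speeds; "joint_torque": joint torques, N m; "eef_pos": TCP position; "eef_rot": TCP orientation; "force": force on the tool from outside, world axes, zero at the start; "wrist_torque": the same for the moment, N m; "opening": finger opening in m.
Only numpy, scipy, OpenCV 4.12 (cv2) and the standard library are available. Lean on these libraries where they do the work, as an engineer would, in place of code of your own. Each camera call takes 0.05 s, during which the arm holds its last target.

### The job

On the squaring board, slide the thin dark fingerboard piece gently until it is pressed snug, long side against the long fence and end against the end stop; the stop is only lightly clamped, so do not shove it out of its setting. Then pick the squared piece up and lay it on the narrow cork-topped glue-up block, lengthwise, centred and square, and let go. Leave the other tools and parts alone.

Things in the scene. Friction and masses are not known exactly. Their poses are not given: they have to be found in the camera images.
- fingerboard_piece: the fingerboard piece: loose flat dark wooden plate, 55 mm (its x) by 150 mm (its y) by 9 mm thick, about 0.08 kg; origin at the centre of its underside. It starts askew on the squaring board, its length within about 25 degrees of the long fence's direction. Rests on the deck at 18 mm above the bench
- squaring_board: the squaring board: fixed plywood deck 200 mm (its x) by 280 mm (its y), 18 mm thick, origin at the centre of its underside; its x points to the long fence (away from the robot), its y (to the robot's left) to the end stop. Keep wide grippers clear of the drawer chest close beyond its far right corner (front near x = 0.70 m, an open drawer to about x = 0.64 m, right of y = -0.15 m, 0.21 m high)
- long_fence: the long fence: fixed along the board's y on the board's far side, two wooden bars 26 mm thick and 16 mm high above the deck. Origin at the board's centre, on the deck, axes as the board's. Its inner face is the plane x = +70 mm. The bars run from y = -135 to -30 mm and from y = +50 to +135 mm; the 80 mm gap between them gives room for a finger behind the squared piece
- end_stop: the end stop: wooden bar 60 mm (x) by 22 mm (y), 16 mm high above the deck, with a brass knob on top (29 mm above the deck in all), axes as the board's; origin on the deck in the middle of the face that looks to the board's -y. It lies from x = +7 to +67 mm on the board and its face stands at y = +73 to +97 mm, as set this time. It is held only by friction and slides along the board's y when pushed with more than about 9 N
- stop_face (a point): middle of the end stop's working face (normal along the board's -y), at half the piece's thickness, 4.5 mm above the deck
- glue_block: the glue-up block: fixed, a base plate 85 x 180 x 10 mm carrying a narrow upright block 43 mm (its x) by 136 mm (its y) with a cork top 35 mm above the bench; origin at the centre of its underside; its long axis y lies roughly across the robot's view (within 18 degrees of the world y). The bench vice stands between it and the squaring board, lower than 0.2 m
- block_top (a point): centre of the glue-up block's cork top, 35 mm above the bench
- the_plane: bystander: metal block plane 49 x 160 x 47 mm, origin at the centre of its underside
- small_driver: bystander: screwdriver with a yellow handle, 27 x 184 x 26 mm, origin at the centre of its underside
- cork_block: bystander: sanding block 60 x 110 x 24 mm, origin at the centre of its underside

How it is judged:
On the way, in this order (a step that is already met when the one before it is completed fails the run):
1. the piece lies flat on the squaring board, pressed snug against the long fence and the end stop: gap under 1.5 mm at each, square within 1 degree, with at least 1 N on one of them at that moment (x of fingerboard_piece in the frame of long_fence above 0.041 m and y of fingerboard_piece in the frame of stop_face above -0.0765 m and z of fingerboard_piece in the frame of long_fence below 0.003 m and angle between the x axis of fingerboard_piece and the x axis of squaring_board, either way round below 0.0175 rad and (contact force between fingerboard_piece and long_fence above 1 N or contact force between fingerboard_piece and end_stop above 1 N)).
2. the piece is lifted clear of the squaring board (z of fingerboard_piece in the frame of long_fence above 0.04 m), for 0.1 s.
At the end, for the whole second after the job is handed in: the fingerboard piece lies flat and at rest on the glue-up block's cork top, its centre within 5 mm of the block's and its length within 2.5 degrees of the block's; the end stop stands within 3 mm of its setting and the bystanders where they were (25 mm) (horizontal distance between fingerboard_piece and block_top below 0.005 m and angle between the y axis of fingerboard_piece and the y axis of glue_block, either way round below 0.044 rad and z of fingerboard_piece in the frame of block_top between -0.003 and 0.003 m and angle between fingerboard_piece's own z axis and vertical below 0.05 rad and linear speed of fingerboard_piece below 0.01 m/s); the robot touches nothing.
It fails at once if the end stop is shoved more than 3 mm out of its setting (distance of stop_face from where it was at the start of the episode above 0.003 m).
It fails at once if the piece is rammed against the long fence (over 40 N) (contact force between fingerboard_piece and long_fence above 40 N).
It fails at once if a bystander (block plane, screwdriver or sanding block) is moved more than 25 mm (distance of any of the_plane, small_driver, cork_block from where it was at the start of the episode above 0.025 m).
It also fails if it takes over 72 s, if anything falls off the work surface, if the arm or the gripper's body presses on something with over 40 N, if the wrist force passes 120 N, or if a joint passes its speed limit or range.

## Working session

There is one attempt and no reset: what is moved stays moved. The work goes in short steps, Python scripts to look and compute and a tool call to move; the robot and the scene stay as the last step left them, time stands still between calls to the robot, and variables do not carry over. Pictures are saved under pics/ and viewed, and the job is handed in when it is done.

Besides the shell and the picture viewer there is one more tool, called after "Request:" as name(argument=value, ...) on one line, values as JSON. servo_tool: Moves the arm, as the interface text tells. Its arguments: {"type":"object","properties":{"rows":{"type":"array"},"grip":{"type":"number"}},"required":["rows"]}

```bash
ls; mkdir -p pics; cat > h.py <<'E'
import numpy as np, cv2
from station import robot
from scipy.spatial.transform import Rotation as R
def save(p,n): cv2.imwrite('pics/'+n,cv2.cvtColor(p['color'],cv2.COLOR_RGB2BGR))
def cloud(p):
    K=p['intrinsics'];h,w=p['range_z'].shape
    u,v=np.meshgrid(np.arange(w),np.arange(h))
    pts=np.stack([u.ravel(),v.ravel()],1).astype(float)[:,None]
    n=cv2.undistortPoints(pts,np.array(K,float),np.array([p['k1'],0,0,0,0.])).reshape(-1,2)
    z=p['range_z'].ravel()
    c=np.c_[n[:,0]*z,n[:,1]*z,z]
    Rm=cv2.Rodrigues(np.array(p['rvec'],float))[0]
    W=(c-np.array(p['tvec']).ravel())@Rm
    W[z==0]=np.nan
    return W.reshape(h,w,3)
def proj(p,X):
    return cv2.projectPoints(np.array(X,float).reshape(-1,1,3),np.array(p['rvec'],float),np.array(p['tvec'],float),np.array(p['intrinsics'],float),np.array([p['k1'],0,0,0,0.]))[0].reshape(-1,2)
E
python3 - <<'E'
from h import *
np.set_printoptions(precision=4,suppress=True)
for n in ['scene','top']:
    p=robot.capture(n); save(p,n+'0.png'); print(n,p['k1'],cv2.Rodrigues(np.array(p['rvec'],float))[0][2],-cv2.Rodrigues(np.array(p['rvec'],float))[0].T@np.array(p['tvec']).ravel())
    for q in ['fingerboard_piece','squaring_board','long_fence','end_stop','stop_face','glue_block','block_top']:
        r=robot.pinpoint(p,q); print(q,[(np.round(a['centre'],4),round(a['score'],2)) for a in r[:2]])
print(robot.read_state())
E
```

```text
pics
scene -0.039695487609335375 [ 0.2704  0.5598 -0.7833] [ 0.2378 -0.7062  1.0152]
fingerboard_piece [(array([ 0.5467, -0.1233,  0.0198]), 0.68)]
squaring_board [(array([ 0.5381, -0.0918,  0.0021]), 0.68), (array([0.5577, 0.0111, 0.0222]), 0.54)]
long_fence []
end_stop [(array([0.5597, 0.0103, 0.0177]), 0.63)]
stop_face [(array([0.5582, 0.0111, 0.0209]), 0.55)]
glue_block [(array([0.4479, 0.338 , 0.0001]), 0.79)]
block_top [(array([0.4543, 0.3425, 0.0301]), 0.57), (array([ 0.7047,  0.0972, -0.0034]), 0.49)]
top 0.036839668545927684 [ 0.0894  0.0223 -0.9957] [ 0.4617 -0.0216  1.345 ]
fingerboard_piece [(array([ 0.5503, -0.1272,  0.0181]), 0.92)]
squaring_board [(array([ 0.5433, -0.0901, -0.0041]), 0.82)]
long_fence []
end_stop [(array([0.5593, 0.0067, 0.0179]), 0.5)]
stop_face [(array([0.5563, 0.0078, 0.0223]), 0.55)]
glue_block [(array([0.4551, 0.3444, 0.0025]), 0.61)]
block_top [(array([0.4522, 0.3372, 0.0343]), 0.58)]
{'clock': 0.8, 'q': array([ 1.272 ,  0.3135, -0.0471,  1.2102,  0.    ,  1.5708]), 'joint_velocities': array([-0.0004,  0.0003, -0.0004,  0.0002, -0.0001, -0.0002]), 'joint_torque': array([ -0.0001, -53.9391,  34.0031,   0.0012,  -0.0002,  -0.    ]), 'eef_pos': array([0.1766, 0.5734, 0.2313]), 'eef_rot': array([-0.    ,  0.1489,  0.9889,  0.    ]), 'force': array([-0.174 ,  0.2939,  0.2171]), 'wrist_torque': array([ 0.0035, -0.0198,  0.0188]), 'opening': 0.08543339172782416}
```

View pics/top0.png

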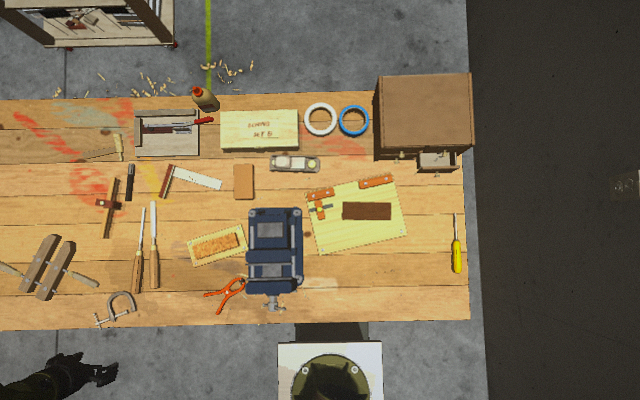

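View pics/scene0.png

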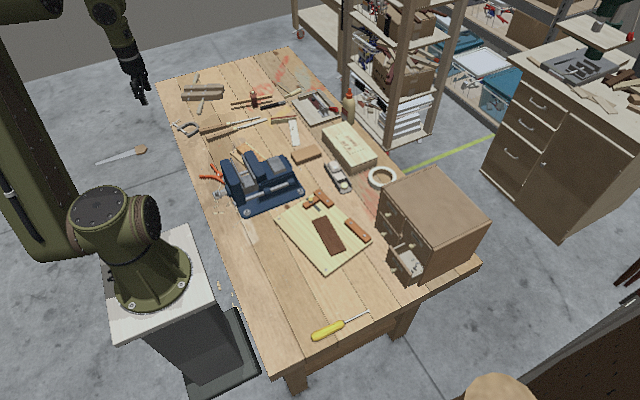

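```bash
python3 - <<'E'
from h import *
np.set_printoptions(precision=4,suppress=True)
for n in ['top','scene']:
    p=robot.capture(n); W=cloud(p)
    for q in ['fingerboard_piece','squaring_board','glue_block','end_stop','long_fence']:
        r=robot.cut_out(p,q)
        if not r: print(q,'none'); continue
        m=r[0]['region']; X=W[m]; X=X[~np.isnan(X[:,0])]
        z=np.median(X[:,2]); 
        rect=cv2.minAreaRect(X[:,:2].astype(np.float32)*1000)
        d=X[:,:2]-X[:,:2].mean(0); w,v=np.linalg.eigh(d.T@d)
        print(n,q,round(r[0]['score'],2),m.sum(),'z',z,'rect',rect,'pca',np.degrees(np.arctan2(-v[0,1],v[1,1])))
    if n=='top':
        c=p['color'][160:300,170:420]; cv2.imwrite('pics/topz.png',cv2.resize(c[:,:,::-1],None,fx=3.2,fy=3.2,interpolation=cv2.INTER_CUBIC))
E
```

```text
top fingerboard_piece 0.91 867 z 0.02734200685722565 rect ((547.6616821289062, -124.43379211425781), (149.486083984375, 54.786808013916016), 86.77999877929688) pca -3.358502252562688
top squaring_board 0.93 4863 z 0.018986864984234453 rect ((541.0458374023438, -90.8944091796875), (204.3294677734375, 281.77734375), 12.072572708129883) pca 11.907578741784963
top glue_block 0.78 1552 z 0.013260741209125501 rect ((451.2569580078125, 342.1589050292969), (86.92229461669922, 179.49267578125), 16.936389923095703) pca 17.58884642174561
end_stop none
top long_fence 0.8 544 z 0.03411895204000175 rect ((622.3409423828125, -73.22004699707031), (29.822843551635742, 269.4413757324219), 12.068134307861328) pca 11.774915693957714
scene fingerboard_piece 0.58 649 z 0.02524545650064914 rect ((547.20849609375, -128.99276733398438), (150.674560546875, 53.71199035644531), 88.0691146850586) pca -2.137913950475702
scene squaring_board 0.59 3786 z 0.016883597976121593 rect ((546.6143188476562, -84.45108032226562), (219.06056213378906, 296.9930114746094), 11.787585258483887) pca 14.064655489602735
scene glue_block 0.69 270 z 0.029793617710155887 rect ((444.2229919433594, 330.7156677246094), (106.74543762207031, 229.5592803955078), 2.422739028930664) pca 26.13504554139529
scene end_stop 0.61 145 z 0.030626042715120382 rect ((553.4650268554688, 19.287952423095703), (62.422119140625, 35.909263610839844), 19.25102424621582) pca 102.21421409878633
scene long_fence 0.76 424 z 0.03164279847438033 rect ((625.1271362304688, -76.89508056640625), (44.56987380981445, 268.9873962402344), 14.258536338806152) pca 11.77187642263911
```

View pics/topz.png

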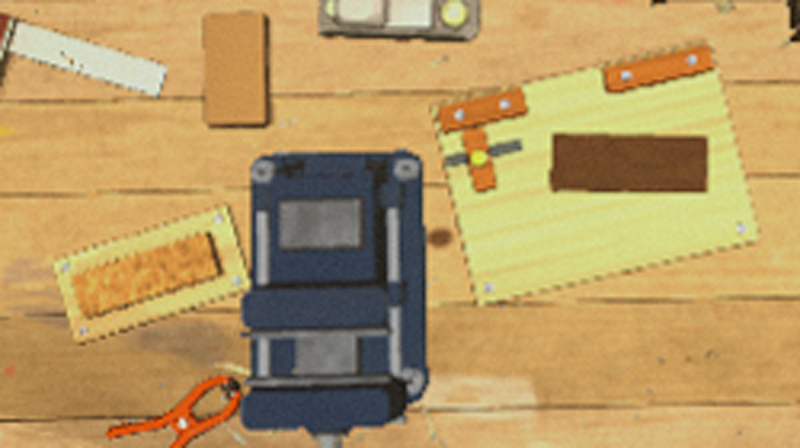

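```bash
cat >> h.py <<'E'
def go(x,y,z,yaw,s=None):
    "yaw deg of tool y axis (mod 180) ; prints row"
    s=s or robot.read_state(); w,a,b,c=s['eef_rot']; M=R.from_quat([a,b,c,w]).as_matrix()
    d=(np.array([x,y,z])-s['eef_pos'])@M/0.04
    cur=np.degrees(np.arctan2(M[1,1],M[0,1])); t=-(yaw-cur); t=(t+90)%180-90
    print('row',np.round(d,3),'turn',round(t,2),'cur yaw',round(cur,2),'pos',np.round(s['eef_pos'],4),'q6',s['q'][5],'clk',s['clock'],'F',np.round(s['force'],2),'open',s['opening'])
E
python3 -c "
from h import *
go(.54,-.1,.33,0)"
```

```text
row [-13.638 -13.415  -2.467] turn 72.88 cur yaw 72.88 pos [0.1766 0.5734 0.2313] q6 1.5707717242135397 clk 1.4 F [-0.75 -0.59 -0.64] open 0.08521278601225057
```

Request:
servo_tool(rows=[[[0, 0, -1], 0], [[0, 0, -2], 0], [[-1, -1, -2.4], 5], [[-2, -2, -2.4], 10], [[-2.7, -2.7, -2.4], 15], [[-3.4, -3.4, -2.4], 20], [[-4.1, -4.1, -2.4], 25], [[-4.8, -4.8, -2.4], 30], [[-5.5, -5.5, -2.4], 35], [[-6.2, -6.2, -2.4], 40], [[-6.9, -6.9, -2.4], 44], [[-7.6, -7.6, -2.4], 47]])

```text
clock: 2.4
eef_pos: [0.3711, 0.2048, 0.3277]
eef_rot: [0.0, 0.532, 0.847, 0.0]
force: [1.3, 0.4, 0.3]
opening: 0.0852
```

```bash
python3 -c "
from h import *
go(.54,-.1,.33,0)"
```

```text
row [-8.696  0.499 -0.059] turn 25.71 cur yaw 25.71 pos [0.3711 0.2048 0.3277] q6 1.6262336495572969 clk 2.4 F [1.27 0.4  0.31] open 0.08517507525375317
```

Request:
servo_tool(rows=[[[-0.9, 0.05, 0], 4], [[-1.8, 0.1, 0], 8], [[-2.7, 0.15, 0], 11], [[-3.6, 0.2, 0], 14], [[-4.5, 0.25, 0], 17], [[-5.4, 0.3, 0], 20], [[-6.3, 0.35, 0], 23], [[-7.2, 0.4, 0], 25], [[-8, 0.45, 0], 26], [[-8.5, 0.5, 0], 26], [[-8.5, 0.5, 0], 26], [[-8.5, 0.5, 0], 26]])

```text
clock: 3.4
eef_pos: [0.5372, -0.0914, 0.3268]
eef_rot: [-0.0, 0.709, 0.706, -0.0]
force: [-0.1, 0.3, 0.9]
opening: 0.0853
```

```bash
cat > look.py <<'E'
from h import *
import sys
np.set_printoptions(precision=4,suppress=True)
p=robot.capture('wrist'); save(p,sys.argv[1]); W=cloud(p); np.save('W.npy',W); np.save('C.npy',p['color'])
go(.54,-.1,.33,0)
for q in sys.argv[2:]:
    for r in robot.cut_out(p,q)[:1]:
        m=r['region']; np.save('m_%s.npy'%q,m); X=W[m]; X=X[~np.isnan(X[:,0])]
        z=np.median(X[:,2]); X=X[abs(X[:,2]-z)<.004]
        rect=cv2.minAreaRect(X[:,:2].astype(np.float32)*1000)
        print(q,round(r['score'],2),m.sum(),'z',z,'rect',rect)
E
python3 look.py w1.png fingerboard_piece squaring_board long_fence end_stop
```

```text
row [-0.235  0.08  -0.074] turn -0.16 cur yaw -0.16 pos [ 0.5368 -0.0906  0.3271] q6 1.4062035457942943 clk 3.45 F [ 0.27 -0.41 -0.11] open 0.08540411050250087
fingerboard_piece 0.61 4328 z 0.02701237110353316 rect ((548.6549072265625, -126.62345123291016), (150.70265197753906, 55.02082443237305), 87.40935516357422)
squaring_board 0.69 26110 z 0.018240355468255594 rect ((540.7598876953125, -93.47515869140625), (200.1887969970703, 280.97607421875), 11.735013008117676)
long_fence 0.9 3128 z 0.03394134835644181 rect ((621.4637451171875, -76.86308288574219), (26.494144439697266, 269.5705261230469), 11.539006233215332)
end_stop 0.89 944 z 0.03439255183729058 rect ((555.856201171875, 17.78919792175293), (57.65336608886719, 22.408824920654297), 12.162425994873047)
```

View pics/w1.png

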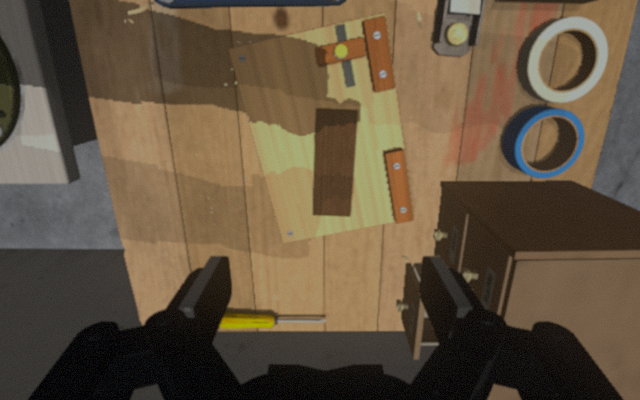

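```bash
python3 -c "
from h import *
go(.5487,-.1266,.10,-2.6)"
```

```text
row [-0.924  0.298  5.691] turn 2.56 cur yaw -0.04 pos [ 0.5367 -0.0896  0.3276] q6 1.4059750941082803 clk 3.65 F [ 0.23 -0.55 -0.08] open 0.08531423173860904
```

Request:
servo_tool(rows=[[[-0.4, 0.1, 0], 1], [[-0.92, 0.3, 0.5], 2.6], [[-0.92, 0.3, 1.3], 2.6], [[-0.92, 0.3, 2.1], 2.6], [[-0.92, 0.3, 3], 2.6], [[-0.92, 0.3, 3.9], 2.6], [[-0.92, 0.3, 4.8], 2.6], [[-0.92, 0.3, 5.5], 2.6], [[-0.92, 0.3, 5.9], 2.6], [[-0.92, 0.3, 5.9], 2.6], [[-0.92, 0.3, 5.9], 2.6]], grip=72)

```text
clock: 4.57
eef_pos: [0.5483, -0.1266, 0.0911]
eef_rot: [-0.001, 0.723, 0.691, -0.0]
force: [0.5, -0.3, 0.0]
opening: 0.0718
```

```bash
python3 look.py w2.png fingerboard_piece; python3 -c "
from h import *
go(.5487,-.1266,.018,-2.6)"
```

```text
row [ 0.662 -0.264 -5.94 ] turn -2.67 cur yaw -2.67 pos [ 0.5495 -0.127   0.0924] q6 1.390293093224029 clk 4.6167 F [-0.25  0.2  -0.75] open 0.07202957159385133
fingerboard_piece 0.59 17587 z 0.027057202158455827 rect ((548.4801025390625, -126.96546936035156), (150.99964904785156, 55.21186447143555), 87.38938903808594)
row [ 0.016 -0.044  1.877] turn -0.08 cur yaw -2.68 pos [ 0.5502 -0.1273  0.0931] q6 1.3902732424810473 clk 4.6667 F [ 0.41  0.59 -0.34] open 0.07230161203800743
```

View pics/w2.png

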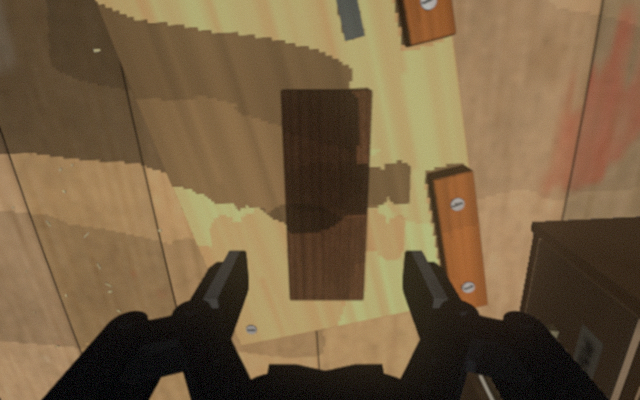

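```bash
python3 -c "
import numpy as np
W=np.load('W.npy')
np.set_printoptions(precision=4,suppress=True)
for r in [(240,300,205,250),(240,300,400,440)]:
    X=W[r[0]:r[1],r[2]:r[3]].reshape(-1,3); X=X[(X[:,2]>.05)]
    print(len(X),X[np.argsort(X[:,2])[:8]])
"; python3 -c "
from h import *
for i in range(3):
  robot.capture('wrist')
  go(.5487,-.1266,.018,-2.6)"
```

```text
1799 [[ 0.5121 -0.1234  0.0991]
 [ 0.5122 -0.1237  0.0995]
 [ 0.5117 -0.1307  0.0995]
 [ 0.5121 -0.1242  0.0995]
 [ 0.512  -0.1252  0.0998]
 [ 0.5117 -0.1321  0.0999]
 [ 0.5125 -0.1182  0.1   ]
 [ 0.512  -0.1298  0.1001]]
1622 [[ 0.5841 -0.1269  0.0989]
 [ 0.5838 -0.1332  0.0992]
 [ 0.584  -0.1271  0.0994]
 [ 0.5838 -0.1341  0.0995]
 [ 0.5844 -0.1244  0.0996]
 [ 0.584  -0.1275  0.0996]
 [ 0.5841 -0.1312  0.0997]
 [ 0.5837 -0.1349  0.0998]]
row [ 0.02  -0.053  1.884] turn -0.09 cur yaw -2.69 pos [ 0.5505 -0.1275  0.0933] q6 1.3902620414053015 clk 4.7167 F [-0.78 -0.27 -0.37] open 0.07227417086955269
row [ 0.023 -0.054  1.883] turn -0.1 cur yaw -2.7 pos [ 0.5506 -0.1276  0.0933] q6 1.3902335904706538 clk 4.7667 F [-0.22 -0.53 -0.08] open 0.07174406949911366
row [ 0.024 -0.049  1.878] turn -0.11 cur yaw -2.71 pos [ 0.5504 -0.1276  0.0931] q6 1.3902708641608426 clk 4.8167 F [0.76 0.01 0.47] open 0.07220350418591484
```

Request:
servo_tool(rows=[[[0, -0.03, 0.5], 0], [[0, -0.03, 1], 0], [[0, -0.03, 1.4], 0], [[0, -0.03, 1.7], 0], [[0, -0.03, 1.9], 0], [[0, -0.03, 1.9], 0], [[0, -0.03, 1.9], 0], [[0, -0.03, 1.9], 0]])

```text
clock: 5.48
eef_pos: [0.5487, -0.1276, 0.0164]
eef_rot: [0.001, 0.724, 0.69, 0.0]
force: [0.3, 0.1, 0.2]
opening: 0.072
```

Request:
servo_tool(rows=[[[0, 0, 0], 0], [[0, 0, 0], 0], [[0, 0, 0], 0], [[0, 0, 0], 0], [[0, 0, 0], 0], [[0, 0, 0], 0]], grip=53)

```text
clock: 5.98
eef_pos: [0.5487, -0.1276, 0.0167]
eef_rot: [0.001, 0.724, 0.69, 0.001]
force: [-0.8, -0.1, 5.3]
opening: 0.0541
```

```bash
python3 look.py w3.png; python3 -c "
from h import *
go(.5784,-.0654,.017,11.6)"
```

```text
row [ 0.675 -0.235 -7.833] turn -2.71 cur yaw -2.71 pos [ 0.5487 -0.1276  0.0167] q6 1.389775525621437 clk 6.0333 F [-0.38  0.21  5.31] open 0.05339561524729183
row [ 1.587  0.667 -0.007] turn -14.31 cur yaw -2.71 pos [ 0.5487 -0.1276  0.0167] q6 1.389775525621437 clk 6.0333 F [-0.38  0.21  5.31] open 0.05339561524729183
```

View pics/w3.png

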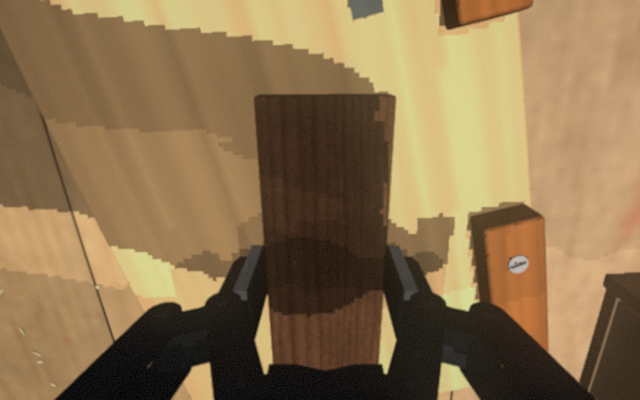

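Request:
servo_tool(rows=[[[0, 0, 0], 0], [[0, 0, 0], 0], [[0, 0, -0.06], 0], [[0, 0, -0.06], 0], [[0, 0, -0.06], 0]], grip=62)

```text
clock: 6.45
eef_pos: [0.548, -0.1274, 0.0179]
eef_rot: [0.0, 0.724, 0.69, 0.0]
force: [0.2, -0.1, 0.8]
opening: 0.062
```

Request:
servo_tool(rows=[[[0, 0, 0], 0], [[0, 0, 0], 0], [[0, 0, 0], 0], [[0, 0, 0], 0], [[0, 0, 0], 0]], grip=50)

```text
clock: 6.87
eef_pos: [0.548, -0.1274, 0.0184]
eef_rot: [0.0, 0.724, 0.69, 0.0]
force: [-2.2, -0.3, 7.4]
opening: 0.0529
```

```bash
python3 -c "
from h import *
ex=np.array([.9796,.2011]);ey=np.array([-.2011,.9796])
g=np.array([.5784,-.0654])-.006*ex-.006*ey
go(*g,.018,11.6)"
```

```text
row [1.402 0.576 0.01 ] turn -14.32 cur yaw -2.72 pos [ 0.548  -0.1274  0.0184] q6 1.3898487313066787 clk 6.8667 F [-2.16 -0.27  7.4 ] open 0.05291715185537176
```

Request:
servo_tool(rows=[[[0, 0, -0.02], 0], [[0, 0, -0.02], 0], [[0, 0, -0.02], 0]])

```text
clock: 7.12
eef_pos: [0.5477, -0.1273, 0.0184]
eef_rot: [-0.0, 0.724, 0.69, -0.0]
force: [-0.8, -1.2, 0.9]
opening: 0.053
```

Request:
servo_tool(rows=[[[0.2, -0.05, 0], -4], [[0.4, -0.1, 0], -8], [[0.6, -0.15, 0], -12], [[0.85, -0.2, 0], -14.3], [[1.16, -0.3, 0], -14.3], [[1.2, -0.1, 0], -14.3], [[1.26, 0.1, 0], -14.3], [[1.31, 0.3, 0], -14.3], [[1.36, 0.45, 0], -14.3], [[1.4, 0.57, 0], -14.3], [[1.4, 0.57, 0], -14.3], [[1.4, 0.57, 0], -14.3]])

```text
clock: 8.12
eef_pos: [0.5739, -0.0723, 0.0184]
eef_rot: [0.0, 0.632, 0.775, 0.0]
force: [0.9, -1.0, -0.8]
opening: 0.0526
```

```bash
python3 look.py w4.png fingerboard_piece long_fence end_stop; python3 - <<'E'
from h import *
p=robot.capture('top'); W=cloud(p)
for q in ['fingerboard_piece','long_fence','squaring_board']:
    for r in robot.cut_out(p,q)[:1]:
        X=W[r['region']];X=X[~np.isnan(X[:,0])]; print(q,r['score'],cv2.minAreaRect(X[:,:2].astype(np.float32)*1000))
E
```

```text
row [-0.506 -0.957 -7.79 ] turn 11.57 cur yaw 11.57 pos [ 0.5736 -0.0724  0.0184] q6 1.2430802114840653 clk 8.1667 F [ 0.07  0.14 -0.05] open 0.05286719262585689
fingerboard_piece 0.62 33111 z 0.027054707659794217 rect ((572.1683349609375, -66.13943481445312), (55.318572998046875, 139.46800231933594), 11.48231315612793)
long_fence 0.88 15512 z 0.033938982068904965 rect ((615.5097045898438, -48.28166198730469), (29.24483871459961, 186.60617065429688), 12.144299507141113)
end_stop 0.93 10826 z 0.03422007628863406 rect ((555.505859375, 17.931989669799805), (59.97139358520508, 21.757244110107422), 11.508018493652344)
fingerboard_piece 0.48 ((442.98968505859375, -398.9676818847656), (179.7443084716797, 34.34727478027344), 0.27816054224967957)
long_fence 0.63 ((620.2811279296875, -71.62164306640625), (26.514232635498047, 270.5697021484375), 11.22380256652832)
squaring_board 0.9 ((541.4868774414062, -90.288818359375), (196.07423400878906, 284.36663818359375), 11.276410102844238)
```

View pics/w4.png

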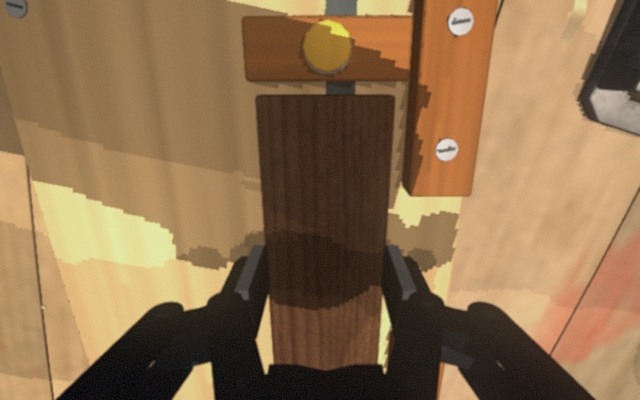

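```bash
cat > gaps.py <<'E'
import numpy as np
W=np.load('W.npy'); t=np.radians(11.55); o=np.array([.5408,-.0935])
d=W[...,:2]-o; x=d@[np.cos(t),np.sin(t)]*1e3; y=d@[-np.sin(t),np.cos(t)]*1e3; z=W[...,2]*1e3
def edge(name):
    return np.load('m_%s.npy'%name)
mp=edge('fingerboard_piece')&(abs(z-27)<1.5); mf=edge('long_fence')&(abs(z-34)<1.5); ms=edge('end_stop')&(abs(z-34)<2)
# per-band edges -> line fit
def band(u,v,m,lo,hi,f,q):
    b=np.arange(lo,hi,3); r=[(c+1.5,f(v[m&(u>=c)&(u<c+3)],q)) for c in b if (m&(u>=c)&(u<c+3)).sum()>5]
    r=np.array(r); k=np.polyfit(r[:,0],r[:,1],1); return round(np.median(r[:,1]),2),'slope deg',round(np.degrees(np.arctan(k[0])),2),len(r)
pc=np.percentile
ylo=55;yhi=np.nanmax(y[mp])-3
print('piece far x',band(y,x,mp,30,yhi,pc,98),'near x',band(y,x,mp,30,yhi,pc,2))
print('fence x',band(y,x,mf,52,130,pc,2))
px=np.nanpercentile(x[mp],[5,95]); print('piece end y',band(x,y,mp,px[0]+3,px[1]-3,pc,98))
print('stop y',band(x,y,ms,10,60,pc,2))
E
python3 gaps.py
```

```text
piece far x (np.float64(62.37), 'slope deg', np.float64(-0.52), 20) near x (np.float64(10.18), 'slope deg', np.float64(-0.05), 20)
fence x (np.float64(70.14), 'slope deg', np.float64(0.0), 24)
piece end y (np.float64(88.33), 'slope deg', np.float64(-0.14), 15)
stop y (np.float64(96.04), 'slope deg', np.float64(0.06), 17)
```

Request:
servo_tool(rows=[[[0, 0.05, 0], 0], [[0, 0.1, 0], 0], [[0, 0.13, 0], 0], [[0, 0.13, 0], 0], [[0, 0.13, 0], 0]])

```text
clock: 8.93
eef_pos: [0.5786, -0.0714, 0.0184]
eef_rot: [0.0, 0.632, 0.775, 0.0]
force: [0.8, 1.0, -0.5]
opening: 0.0524
```

Request:
servo_tool(rows=[[[0, 0.01, 0], 0], [[0, 0.02, 0], 0], [[0, 0.02, 0], 0], [[0, 0.02, 0], 0]])

```text
clock: 9.27
eef_pos: [0.5791, -0.0713, 0.0185]
eef_rot: [0.0, 0.632, 0.775, 0.0]
force: [0.8, 0.5, -1.6]
opening: 0.0525
```

Request:
servo_tool(rows=[[[0, 0.01, 0], 0], [[0, 0.02, 0], 0], [[0, 0.02, 0], 0], [[0, 0.02, 0], 0]])

```text
clock: 9.6
eef_pos: [0.58, -0.0711, 0.0185]
eef_rot: [0.0, 0.632, 0.775, 0.0]
force: [0.5, -0.6, -1.4]
opening: 0.0529
```

Request:
servo_tool(rows=[[[0, 0.01, 0], 0], [[0, 0.02, 0], 0], [[0, 0.02, 0], 0], [[0, 0.02, 0], 0]])

```text
clock: 9.93
eef_pos: [0.5801, -0.0711, 0.0185]
eef_rot: [-0.0, 0.632, 0.775, -0.0]
force: [-2.4, -0.6, 1.5]
opening: 0.0522
```

Request:
servo_tool(rows=[[[0, 0.01, 0], 0], [[0, 0.02, 0], 0], [[0, 0.02, 0], 0], [[0, 0.02, 0], 0]])

```text
clock: 10.27
eef_pos: [0.5802, -0.0711, 0.0184]
eef_rot: [-0.001, 0.632, 0.775, -0.001]
force: [-5.5, -0.8, 5.6]
opening: 0.0525
```

```bash
python3 look.py w5.png fingerboard_piece long_fence end_stop; python3 gaps.py
```

```text
row [-0.508 -1.147 -7.787] turn 11.58 cur yaw 11.58 pos [ 0.5802 -0.0711  0.0184] q6 1.2473615330466208 clk 10.3167 F [-5.18 -1.2   4.25] open 0.05259775087723037
fingerboard_piece 0.78 33103 z 0.027054938023379986 rect ((578.5093994140625, -65.11646270751953), (55.26237487792969, 139.9128875732422), 11.57543659210205)
long_fence 0.88 15241 z 0.033960010538216116 rect ((614.11865234375, -38.766578674316406), (26.623313903808594, 166.83741760253906), 11.626355171203613)
end_stop 0.89 11009 z 0.034217232707185574 rect ((555.3716430664062, 18.077518463134766), (60.607177734375, 21.9057674407959), 11.878331184387207)
piece far x (np.float64(68.62), 'slope deg', np.float64(-0.52), 20) near x (np.float64(16.47), 'slope deg', np.float64(-0.15), 20)
fence x (np.float64(70.21), 'slope deg', np.float64(-0.13), 24)
piece end y (np.float64(88.38), 'slope deg', np.float64(-0.01), 15)
stop y (np.float64(95.96), 'slope deg', np.float64(0.14), 17)
```

View pics/w5.png

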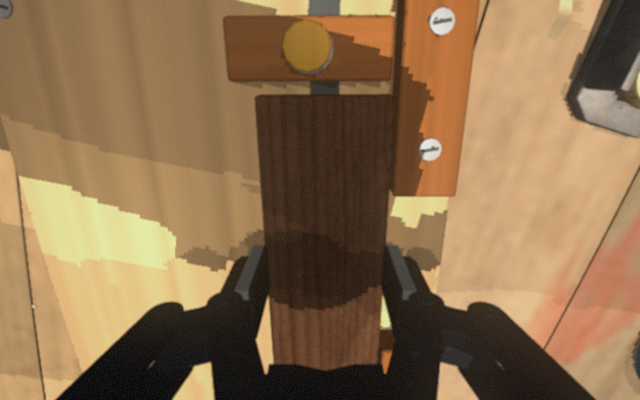

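Request:
servo_tool(rows=[[[0, -0.03, 0], 0], [[0.04, -0.03, 0], 0], [[0.08, -0.03, 0], 0], [[0.12, -0.03, 0], 0], [[0.12, -0.03, 0], 0], [[0.12, -0.03, 0], 0]])

```text
clock: 10.97
eef_pos: [0.5791, -0.0663, 0.0184]
eef_rot: [-0.0, 0.632, 0.775, -0.0]
force: [-3.0, -2.2, 0.0]
opening: 0.0525
```

Request:
servo_tool(rows=[[[0.01, 0, 0], 0], [[0.02, 0, 0], 0], [[0.02, 0, 0], 0], [[0.02, 0, 0], 0]])

```text
clock: 11.3
eef_pos: [0.5791, -0.0658, 0.0185]
eef_rot: [0.0, 0.632, 0.775, -0.0]
force: [-2.1, -4.2, 0.4]
opening: 0.0528
```

Request:
servo_tool(rows=[[[0.01, 0, 0], 0], [[0.015, 0, 0], 0], [[0.015, 0, 0], 0], [[0.015, 0, 0], 0]])

```text
clock: 11.63
eef_pos: [0.5791, -0.0658, 0.0184]
eef_rot: [0.001, 0.632, 0.775, -0.001]
force: [-2.6, -6.3, -0.6]
opening: 0.053
```

```bash
python3 look.py w6.png fingerboard_piece long_fence end_stop; python3 gaps.py
```

```text
row [-0.654 -1.131 -7.788] turn 11.56 cur yaw 11.56 pos [ 0.5791 -0.0658  0.0184] q6 1.2568294349611717 clk 11.6833 F [-3.05 -5.97 -0.57] open 0.05245968089330966
fingerboard_piece 0.74 32779 z 0.027054515529424956 rect ((577.5205688476562, -60.155731201171875), (55.390995025634766, 140.0119171142578), 11.680974006652832)
long_fence 0.8 16006 z 0.03396803790787585 rect ((612.9765014648438, -32.725372314453125), (26.608224868774414, 165.45257568359375), 11.817652702331543)
end_stop 0.55 10468 z 0.03420809177295109 rect ((555.6190185546875, 18.062429428100586), (60.28145980834961, 21.945463180541992), 11.485846519470215)
piece far x (np.float64(68.61), 'slope deg', np.float64(-0.3), 21) near x (np.float64(16.51), 'slope deg', np.float64(-0.16), 21)
fence x (np.float64(70.12), 'slope deg', np.float64(-0.18), 26)
piece end y (np.float64(93.43), 'slope deg', np.float64(0.01), 15)
stop y (np.float64(96.12), 'slope deg', np.float64(0.24), 17)
```

View pics/w6.png

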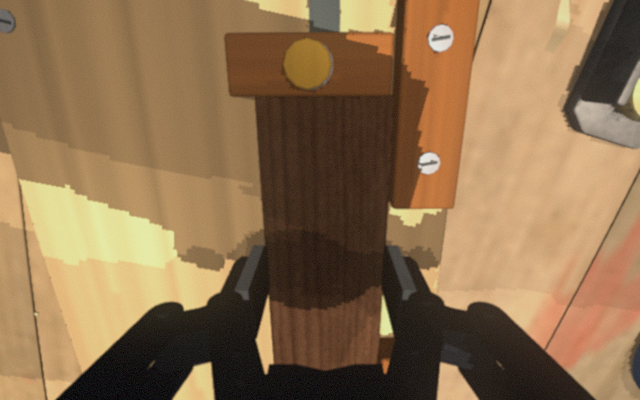

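Request:
servo_tool(rows=[[[-0.003, 0.02, 0], 0], [[-0.003, 0.02, 0], 0], [[-0.003, 0.02, 0], 0.3], [[-0.003, 0.02, 0], 0.3], [[-0.003, 0.02, 0], 0], [[-0.003, 0.02, 0], -0.3], [[-0.003, 0.02, 0], -0.3], [[-0.003, 0.02, 0], 0], [[-0.003, 0.02, 0], 0]])

```text
clock: 12.58
eef_pos: [0.5791, -0.0658, 0.0185]
eef_rot: [0.0, 0.632, 0.775, -0.001]
force: [-5.1, -6.4, 1.9]
opening: 0.0528
```

```bash
python3 look.py w7.png fingerboard_piece long_fence end_stop; python3 gaps.py
```

```text
row [-0.652 -1.141 -7.787] turn 11.55 cur yaw 11.55 pos [ 0.5791 -0.0658  0.0184] q6 1.2570273051733296 clk 12.6333 F [-4.21 -6.22  1.48] open 0.05243806771195122
fingerboard_piece 0.58 32801 z 0.027068145861028785 rect ((577.4259643554688, -60.044944763183594), (55.18918228149414, 139.8731689453125), 11.594959259033203)
long_fence 0.97 15819 z 0.033966983813191534 rect ((613.070556640625, -32.742889404296875), (26.810077667236328, 165.2745361328125), 11.732483863830566)
end_stop 0.95 10495 z 0.034226373983279594 rect ((555.6820068359375, 17.991127014160156), (59.71647644042969, 22.09522819519043), 11.307204246520996)
piece far x (np.float64(68.65), 'slope deg', np.float64(-0.34), 21) near x (np.float64(16.47), 'slope deg', np.float64(-0.25), 21)
fence x (np.float64(70.23), 'slope deg', np.float64(-0.11), 26)
piece end y (np.float64(93.42), 'slope deg', np.float64(-0.26), 15)
stop y (np.float64(96.08), 'slope deg', np.float64(0.24), 17)
```

Request:
servo_tool(rows=[[[-0.03, -0.04, 0], 0], [[-0.03, -0.04, -0.1], 0], [[-0.03, -0.04, -0.3], 0], [[-0.03, -0.04, -0.7], 0], [[-0.03, -0.04, -1.2], 0], [[-0.03, -0.04, -1.9], 0], [[-0.03, -0.04, -2.7], 0], [[-0.03, -0.04, -3.5], 0], [[-0.03, -0.04, -4.4], 0], [[-0.03, -0.04, -5.3], 0], [[-0.03, -0.04, -6.2], 0], [[-0.03, -0.04, -6.7], 0]])

```text
clock: 13.78
eef_pos: [0.5802, -0.0657, 0.2924]
eef_rot: [0.003, 0.632, 0.775, 0.003]
force: [0.7, -0.4, -0.8]
opening: 0.0525
```

```bash
python3 look.py w8.png fingerboard_piece end_stop;  python3 -c "
from h import *
go(.452,.342,.285,17)"
```

```text
row [-0.628 -1.179 -0.881] turn 11.6 cur yaw 11.6 pos [ 0.5816 -0.0659  0.2952] q6 1.2545778778739691 clk 13.8333 F [1.18 0.25 1.32] open 0.052770478233384925
fingerboard_piece 0.69 33029 z 0.30098004868919115 rect ((578.6024780273438, -59.49602508544922), (55.3792724609375, 139.37844848632812), 11.611449241638184)
end_stop 0.58 1084 z 0.034112775488433764 rect ((555.7600708007812, 18.045913696289062), (60.189456939697266, 20.520042419433594), 11.499199867248535)
row [10.634 -1.09   0.099] turn -5.4 cur yaw 11.6 pos [ 0.5802 -0.0659  0.2895] q6 1.254517310489953 clk 13.9333 F [ 0.93 -0.87 -1.13] open 0.05279419193613643
```

View pics/w8.png

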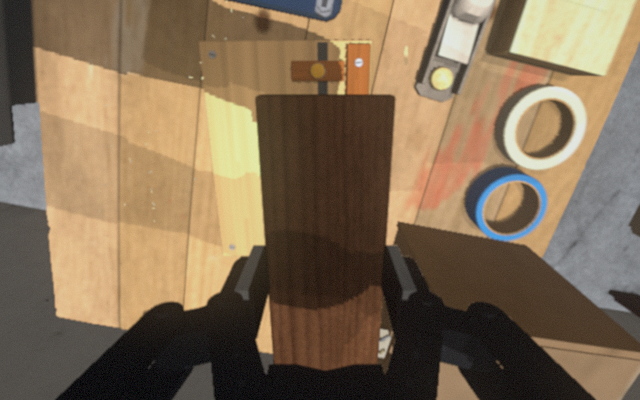

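```bash
 python3 -c "
from h import *
go(.605,.385,.295,17)"
```

```text
row [10.918  2.874 -0.128] turn -5.4 cur yaw 11.6 pos [ 0.5802 -0.0659  0.2895] q6 1.254517310489953 clk 13.9333 F [ 0.93 -0.87 -1.13] open 0.05279419193613643
```

Request:
servo_tool(rows=[[[0.5, 0.1, -0.1], 0], [[1.3, 0.3, -0.1], -1], [[2.2, 0.5, -0.1], -1], [[3.2, 0.8, -0.1], -2], [[4.1, 1.1, -0.1], -2], [[5, 1.4, -0.1], -3], [[5.9, 1.6, -0.1], -3], [[6.8, 1.8, -0.1], -4], [[7.7, 2.1, -0.1], -4], [[8.6, 2.3, -0.1], -5], [[9.4, 2.5, -0.1], -5.4], [[10, 2.65, -0.1], -5.4]])

```text
clock: 14.93
eef_pos: [0.6007, 0.3499, 0.2882]
eef_rot: [-0.001, 0.594, 0.804, -0.001]
force: [-0.5, 0.2, -0.4]
opening: 0.0527
```

Request:
servo_tool(rows=[[[0.5, 0.12, 0], 0], [[0.85, 0.2, 0], 0], [[0.9, 0.22, 0], 0], [[0.9, 0.22, 0], 0], [[0.9, 0.22, 0], 0], [[0.9, 0.22, 0], 0], [[0.9, 0.22, 0], 0]])

```text
clock: 15.52
eef_pos: [0.6003, 0.3823, 0.2909]
eef_rot: [0.0, 0.596, 0.803, 0.0]
force: [0.8, -0.5, -0.7]
opening: 0.0526
```

```bash
python3 look.py w9.png fingerboard_piece glue_block
```

```text
row [-11.103  -4.948  -0.978] turn 16.89 cur yaw 16.89 pos [0.6003 0.3825 0.291 ] q6 1.8432980003653712 clk 15.5667 F [ 0.18  0.14 -1.09] open 0.05233716711393625
fingerboard_piece 0.85 33047 z 0.2994206412315522 rect ((598.0457153320312, 388.24908447265625), (55.38307571411133, 139.7150115966797), 16.81453514099121)
glue_block 0.63 9414 z 0.011632122684590006 rect ((453.05230712890625, 341.38153076171875), (85.4013442993164, 179.9735565185547), 16.49283218383789)
```

View pics/w9.png

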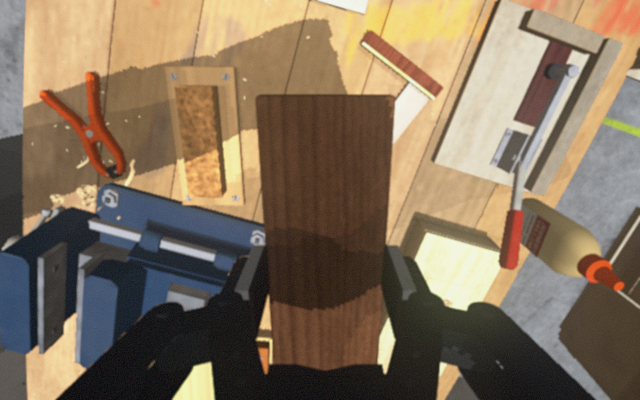

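```bash
python3 - <<'E'
from h import *
W=np.load('W.npy'); m=np.load('m_glue_block.npy')
m=cv2.morphologyEx(m.astype(np.uint8),cv2.MORPH_CLOSE,np.ones((9,9)))>0
s=m&(abs(W[...,2]-.035)<.004); X=W[s]; print(s.sum(),np.median(X[:,2]))
for a in (0,.5): 
    r=cv2.minAreaRect((X[:,:2]*1000).astype(np.float32)); 
print(r)
t=np.radians(16.7);x=X[:,0]*np.cos(t)+X[:,1]*np.sin(t);y=-X[:,0]*np.sin(t)+X[:,1]*np.cos(t)
for q in (0.5,2): 
    a=np.percentile(x,[q,100-q]);b=np.percentile(y,[q,100-q]);print(a,b,np.diff(a),np.diff(b)); c=a.mean(),b.mean(); print(c[0]*np.cos(t)-c[1]*np.sin(t),c[0]*np.sin(t)+c[1]*np.cos(t))
p=robot.capture('wrist'); 
for q in ['block_top','glue_block']: print(robot.pinpoint(p,q)[:1])
W2=cloud(p); pm=robot.cut_out(p,'fingerboard_piece')[0]['region']&(W2[...,2]>.28); X=W2[pm]
s=robot.read_state(); d=X[:,:2]-s['eef_pos'][:2]; t=np.radians(16.85)
x=d[:,0]*np.cos(t)+d[:,1]*np.sin(t); y=-d[:,0]*np.sin(t)+d[:,1]*np.cos(t)
print('piece rel tcp', np.percentile(x,[.5,99.5]),np.percentile(y,[.5,99.5]), y.max(),np.median(X[:,2]),s['eef_pos'])
E
```

```text
3988 0.03508590554178462
((452.6214904785156, 341.1083679199219), (44.474666595458984, 135.79302978515625), 16.186643600463867)
[0.51011576 0.55333102] [0.1301781  0.26440943] [0.04321526] [0.13423133]
0.4526021842850339 0.3417687180203174
[0.51119222 0.55300282] [0.13253096 0.26229486] [0.0418106] [0.1297639]
0.4529262983083277 0.34199034370559056
[{'centre': [0.4514, 0.3397, 0.0356], 'score': 0.77}]
[{'centre': [0.4508, 0.3425, -0.0001], 'score': 0.93}]
piece rel tcp [-0.02741229  0.02640961] [-0.06003526  0.07526191] 0.07550629822653158 0.2994612843294773 [0.60006989 0.38347456 0.29061859]
```

```bash
python3 - <<'E'
from h import *
W=np.load('W.npy').reshape(-1,3); X=W[(W[:,2]>.05)&(W[:,2]<.22)&(W[:,0]<.6)&(W[:,1]<.33)]
print(np.nanmax(X[:,2])); t=np.radians(16.4)
d=X[:,:2]-[.4525,.3413]; y=-d[:,0]*np.sin(t)+d[:,1]*np.cos(t)
for a in (.05,.08,.1,.13): print(a,(X[:,2]>a).sum(), y[X[:,2]>a].max() if (X[:,2]>a).any() else 0)
go(.4525,.341,.2,16.4)
E
```

```text
0.16366867091781148
0.05 22466 -0.06867018685947508
0.08 19225 -0.07174978545457741
0.1 16411 -0.07333922639416768
0.13 11564 -0.07571015947842964
row [ 0.061 -3.839  2.265] turn 0.56 cur yaw 16.96 pos [0.6001 0.3835 0.2906] q6 1.8434132825792815 clk 15.8667 F [-0.51 -0.49 -0.21] open 0.05285446075429111
```

```bash
python3 - <<'E'
from h import *
W=np.load('W.npy').reshape(-1,3); t=np.radians(16.4)
d=W[:,:2]-[.4525,.3413]; y=-d[:,0]*np.sin(t)+d[:,1]*np.cos(t); x=d[:,0]*np.cos(t)+d[:,1]*np.sin(t)
s=(W[:,2]<.25)
for a,b in [(-60,-40),(-40,-28),(-28,0),(0,28),(28,40),(40,60)]:
    m=s&(x*1e3>a)&(x*1e3<b)&(y<-.055)&(y>-.12)
    print(a,b,[(h,round(float(y[m&(W[:,2]>h)].max())*1e3,1) if (m&(W[:,2]>h)).any() else None) for h in (.012,.02,.03,.037,.05,.08,.1)])
E
```

```text
-60 -40 [(0.012, -84.2), (0.02, -96.0), (0.03, -96.0), (0.037, -96.0), (0.05, -96.0), (0.08, -99.6), (0.1, -105.9)]
-40 -28 [(0.012, -76.9), (0.02, -110.0), (0.03, -110.0), (0.037, -110.0), (0.05, -110.0), (0.08, None), (0.1, None)]
-28 0 [(0.012, -55.0), (0.02, -55.0), (0.03, -55.0), (0.037, -59.2), (0.05, -113.9), (0.08, None), (0.1, None)]
0 28 [(0.012, -55.2), (0.02, -55.3), (0.03, -55.3), (0.037, -66.0), (0.05, None), (0.08, None), (0.1, None)]
28 40 [(0.012, -70.5), (0.02, None), (0.03, None), (0.037, None), (0.05, None), (0.08, None), (0.1, None)]
40 60 [(0.012, -113.8), (0.02, None), (0.03, None), (0.037, None), (0.05, None), (0.08, None), (0.1, None)]
```

Request:
servo_tool(rows=[[[0.02, -0.6, 0], 0.5], [[0.04, -1.3, 0], 0.5], [[0.06, -2.1, 0], 0.5], [[0.06, -2.9, 0], 0.5], [[0.06, -3.5, 0.2], 0.5], [[0.06, -3.84, 0.7], 0.5], [[0.06, -3.84, 1.5], 0.5], [[0.06, -3.84, 2.4], 0.5], [[0.06, -3.84, 3.3], 0.5], [[0.06, -3.84, 4.2], 0.5], [[0.06, -3.84, 4.9], 0.5], [[0.06, -3.84, 5.3], 0.5]])

```text
clock: 16.87
eef_pos: [0.4504, 0.3397, 0.075]
eef_rot: [-0.001, 0.598, 0.801, -0.002]
force: [-0.5, 0.1, -0.5]
opening: 0.0529
```

Request:
servo_tool(rows=[[[0, 0, 0.3], 0], [[0, 0, 0.4], 0], [[0, 0, 0.4], 0], [[0, 0, 0.4], 0], [[0, 0, 0.4], 0], [[0, 0, 0.4], 0]])

```text
clock: 17.37
eef_pos: [0.4532, 0.3418, 0.0638]
eef_rot: [0.0, 0.598, 0.801, 0.001]
force: [-0.4, -0.0, -1.4]
opening: 0.0526
```

```bash
python3 look.py w10.png fingerboard_piece glue_block;  python3 -c "
from h import *
go(.4525,.341,.036,16.4)"
```

```text
row [-11.2    -1.037  -6.669] turn 16.48 cur yaw 16.48 pos [0.4531 0.3417 0.0636] q6 1.929320180060007 clk 17.4167 F [-0.35 -0.39 -1.18] open 0.05289134976030174
fingerboard_piece 0.7 33028 z 0.07238406498695216 rect ((451.0099182128906, 347.53204345703125), (55.4313850402832, 139.95713806152344), 16.463239669799805)
glue_block 0.62 5500 z 0.009996737592531038 rect ((452.7149963378906, 342.22235107421875), (85.29842376708984, 177.1427764892578), 16.281402587890625)
row [-0.01  -0.012  0.682] turn 0.08 cur yaw 16.48 pos [0.4528 0.3415 0.0633] q6 1.9293384734761594 clk 17.5167 F [ 0.34  0.53 -0.6 ] open 0.052514816813524996
```

View pics/w10.png

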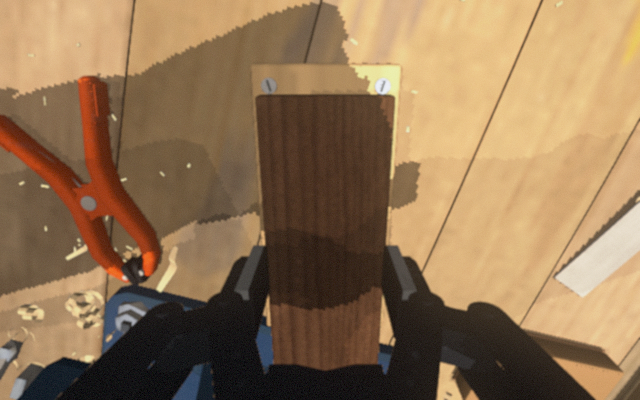

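Request:
servo_tool(rows=[[[0, 0, 0.2], 0.1], [[0, 0, 0.4], 0.1], [[0, 0, 0.55], 0.1], [[0, 0, 0.62], 0.1], [[0, 0, 0.65], 0.1], [[0, 0, 0.65], 0.1], [[0, 0, 0.65], 0.1]])

```text
clock: 18.1
eef_pos: [0.4524, 0.3412, 0.0364]
eef_rot: [0.0, 0.599, 0.801, 0.0]
force: [0.1, 0.1, -0.7]
opening: 0.0527
```

Request:
servo_tool(rows=[[[0, 0, 0.02], 0], [[0, 0, 0.03], 0], [[0, 0, 0.03], 0], [[0, 0, 0.03], 0]])

```text
clock: 18.43
eef_pos: [0.4525, 0.3412, 0.0354]
eef_rot: [0.0, 0.599, 0.801, 0.0]
force: [0.1, 0.3, -1.4]
opening: 0.0522
```

Request:
servo_tool(rows=[[[0, 0, 0.02], 0], [[0, 0, 0.03], 0], [[0, 0, 0.03], 0], [[0, 0, 0.03], 0]])

```text
clock: 18.77
eef_pos: [0.4525, 0.3413, 0.0354]
eef_rot: [0.0, 0.599, 0.801, 0.0]
force: [-3.2, -1.7, 8.6]
opening: 0.0522
```

Contact on the cork. I relieve the press slightly, then open.

Request:
servo_tool(rows=[[[0, 0, -0.02], 0], [[0, 0, -0.02], 0], [[0, 0, -0.02], 0]])

```text
clock: 19.02
eef_pos: [0.4526, 0.3413, 0.0354]
eef_rot: [0.0, 0.599, 0.801, 0.0]
force: [-0.5, -0.7, 5.9]
opening: 0.0527
```

Request:
servo_tool(rows=[[[0, 0, 0], 0], [[0, 0, 0], 0], [[0, 0, 0], 0], [[0, 0, 0], 0], [[0, 0, 0], 0], [[0, 0, 0], 0]], grip=72)

```text
clock: 19.52
eef_pos: [0.4523, 0.3411, 0.0348]
eef_rot: [-0.0, 0.599, 0.801, -0.0]
force: [-0.6, -0.2, 0.1]
opening: 0.0717
```

```bash
python3 look.py w11.png fingerboard_piece glue_block
```

```text
row [-11.199  -1.008  -7.379] turn 16.38 cur yaw 16.38 pos [0.4523 0.3411 0.0348] q6 1.9310383432021028 clk 19.5667 F [-0.01 -0.4   0.1 ] open 0.07202592517642974
fingerboard_piece 0.87 33710 z 0.04404171660801237 rect ((450.2590637207031, 347.5453186035156), (55.33634948730469, 138.96522521972656), 16.357576370239258)
glue_block 0.57 13402 z 0.00999523120364201 rect ((452.7365417480469, 341.2301940917969), (85.36271667480469, 179.44131469726562), 16.1856689453125)
```

View pics/w11.png

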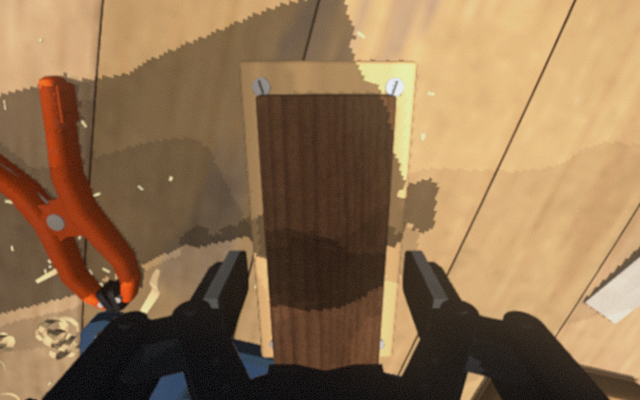

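Released cleanly, and the piece sits squarely over the plate. I back straight up and check it unoccluded.

Request:
servo_tool(rows=[[[0, 0, -0.3], 0], [[0, 0, -0.8], 0], [[0, 0, -1.5], 0], [[0, 0, -2.3], 0], [[0, 0, -3.2], 0], [[0, 0, -4.1], 0], [[0, 0, -5], 0], [[0, 0, -5.8], 0], [[0, 0, -6.5], 0], [[0, 0, -6.5], 0], [[0, 0, -6.5], 0], [[0, 0, -6.5], 0]])

```text
clock: 20.67
eef_pos: [0.4521, 0.341, 0.2942]
eef_rot: [-0.0, 0.599, 0.801, -0.0]
force: [-0.1, 0.0, -0.5]
opening: 0.0717
```

Request:
servo_tool(rows=[[[0, 0, 0], 0], [[0, 0, 0], 0], [[0, 0, 0], 0]])

```text
clock: 20.92
eef_pos: [0.4519, 0.3407, 0.2936]
eef_rot: [-0.0, 0.599, 0.801, -0.001]
force: [0.6, -0.7, 0.8]
opening: 0.0722
```

```bash
python3 look.py w12.png fingerboard_piece glue_block
```

```text
row [-11.195  -0.998  -0.895] turn 16.38 cur yaw 16.38 pos [0.452  0.3409 0.2938] q6 1.931075499412805 clk 20.9667 F [-0.18  0.73  0.39] open 0.07247167926339322
fingerboard_piece 0.83 5794 z 0.04401220975885112 rect ((452.21331787109375, 341.8660888671875), (55.180091857910156, 149.8264923095703), 16.33930015563965)
glue_block 0.69 3296 z 0.009998610347264783 rect ((453.1678466796875, 341.1768798828125), (85.08206176757812, 177.93951416015625), 16.302648544311523)
```

View pics/w12.png

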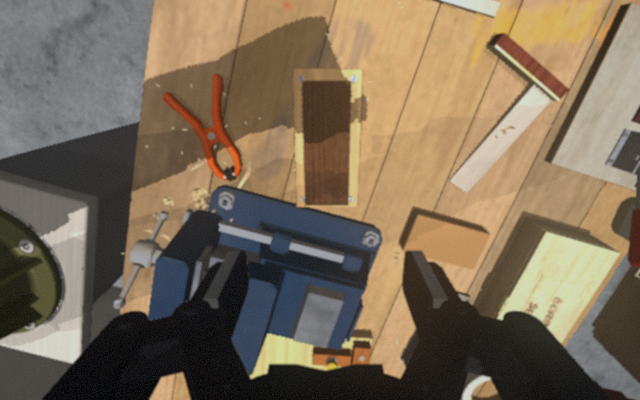

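Piece (452.2, 341.9), top z 44.0 mm, yaw 16.34°; block (≈452.9, 341.2), yaw 16.3°. That is within about 1 mm and 0.1°, so I hand in.

```bash
python3 -c "
from station import robot
print(robot.finish_job())"
```

```text
the job is handed in; nothing more can be done
None
```

The fingerboard piece was squared, lifted and laid on the cork-topped block. I handed the job in just after 21 s on the clock; it gives no verdict, so these are my own checks.

- **Squaring:** I gripped the piece, turned it square and pressed it against the fence, then the end stop. At the last check the tool felt about 5 N toward the fence and 5–6 N toward the stop. The piece measured parallel to the fence within about 0.2°. One noisy edge fit disagreed, putting it at up to 0.5° off the end stop's face.
- **End stop:** it showed no movement beyond camera noise (about 0.3 mm), both while pressed and after the lift.
- **Placing:** from the wrist camera, the piece is about 1 mm from the block's centre and within 0.1° of its direction. Its top is at 44.0 mm, which means it lies flat on the cork. The gripper is open and clear, about 0.25 m above.
- **Not measured:** I did not measure the bystanders at the end. The arm never came near them and I felt no unexpected contact.

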